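Shut the artist's paint box

TASK

Close up the open wooden paint box using only pushes of the fingertips: push both of its front drawers fully home, flush with the box, and gently push the lid down until it is fully shut, without slamming it, in any order. Nothing is to be gripped or lifted: keep off the wet oil study on the inside of the lid and out of the drawers' insides, and leave everything else in and around the box where it is.

Things in the scene. Friction and masses are not known exactly. Their poses are not given: they have to be found in the camera images.
- paintbox: The light wooden paint box, fixed to the table, 200 mm deep (its x), 340 mm wide (its y), 95 mm high without the lid and 107 mm with the lid shut. Origin: centre of its underside, on the table. Its x axis points from the drawer front to the hinge side at the rear, y to the left as the robot sees it, z up. It stands up to about 17 degrees turned. Under the lid is a tray 29 mm deep; below that are two drawers side by side in the front face (at x = -100 mm).
- drawer_left (a joint): How far the left drawer stands out of the box towards -x of the box, m: 0 = shut, its front flush with the box's front face; at most 0.1. It slides with about 1.5 N friction and stays where it is left.
- drawer_right (a joint): The same for the right drawer.
- drawer_left_front (a point): Centre of the outer face of the left drawer's front, a plain mid-brown wooden board 150 mm wide, 46 mm high (12 to 58 mm above the table), 12 mm thick, no handle, only a flat brass disc at this point. In the box's frame it lies at y = +84 mm, z = 35 mm, x = -100 mm minus the joint value. Right behind the front board, 4 mm lower than its upper edge, is an aluminium liner with paint tubes: the inside of the drawer must not be touched.
- drawer_right_front (a point): The same for the right drawer, at y = -84 mm of the box.
- lid (a joint): Opening angle of the lid, rad: 0 = shut flat on the box, 1.57 would be upright (it stops at 1.5). It starts between 1.0 and 1.35. Its stiff hinge (0.8 N m friction) holds it wherever it is left; 2 to 5 N square to the lid near its free edge moves it.
- lid_hinge (a point): Middle of the lid's hinge line, which runs along the box's y at its rear top edge: x = +100 mm, z = 95 mm in the box's frame. The lid is a flat board 340 mm wide, 12 mm thick, reaching 200 mm from the hinge; its underside lies in the plane through the hinge line. Its plain outer face looks up and to the rear when it stands open. Its whole under (inner) face is covered by the wet oil study, a dark-framed painted board 3 mm thick, which must not be touched.
- lid_edge (a point): Middle of the lid's free edge, on the outer face: 200 mm from the hinge along the lid and 12 mm out from the underside's plane.
- tube_ochre: Loose orange paint tube lying in the tray under the lid, 104 x 26 x 16 mm, origin at the centre of its underside. Leave it.
- tube_green: Loose green paint tube lying in the tray, same size. Leave it.
- brush_jar: Glass jar, 72 mm across, 110 mm high, with brushes standing up to 240 mm; beside the box. Origin at the centre of its foot. Leave it.
- spirit_bottle: Amber bottle with a red cap, 62 mm across, 170 mm high; beside the box. Origin at the centre of its foot. Leave it.
- enamel_cup: Blue cup without handle, 76 mm across, 80 mm high; beside the box. Origin at the centre of its foot. Leave it.
- jug: White jug, 82 mm across, 140 mm high; beside the box. Origin at the centre of its foot. Leave it.
- apple: Red apple, 70 mm across, 60 mm high, to the front right of the box. Origin at its foot. Leave it.

How it is judged:
At the end, for the whole second after the job is handed in: Both drawers within 4 mm of home and the lid within 0.03 rad (6 mm at its edge) of shut; all loose things at rest (value of joint each of drawer_left, drawer_right below 0.004 m and value of joint lid below 0.03 rad and linear speed of each of tube_ochre, tube_green, brush_jar, spirit_bottle, enamel_cup, jug, apple below 0.02 m/s); the robot touches nothing.
It fails at once if the wet study on the inside of the lid is touched (contact force between any of the fingers, the arm and lid_c1 above 1 N).
It fails at once if fingers inside a drawer, or a drawer front gripped (contact force between the fingers and drawer_left_c2 above 1 N or contact force between the fingers and drawer_left_c3 above 1 N or contact force between the fingers and drawer_left_c4 above 1 N or contact force between the fingers and drawer_left_c5 above 1 N or contact force between the fingers and drawer_right_c2 above 1 N or contact force between the fingers and drawer_right_c3 above 1 N or contact force between the fingers and drawer_right_c4 above 1 N or contact force between the fingers and drawer_right_c5 above 1 N).
It fails at once if the lid is slammed (faster than 2.5 rad/s) (velocity of joint lid below -2.5 rad/s).
It fails at once if another thing is shifted more than 30 mm or lifted (distance of any of tube_ochre, tube_green, brush_jar, spirit_bottle, enamel_cup, jug, apple from where it was at the start of the episode above 0.03 m).
It fails at once if something standing is knocked over (angle between any of brush_jar, spirit_bottle, enamel_cup, jug, apple's own z axis and vertical above 0.5 rad).
It also fails if it takes over 64 s, if anything falls off the work surface, if the arm or the gripper's body presses on something with over 40 N, if the wrist force passes 120 N, or if a joint passes its speed limit or range.

ROBOT

A 7-joint arm with a two-finger parallel gripper is mounted at the origin on the work surface. World frame = base frame: x ahead of the robot, y to its left, z up, the work surface at z = 0. Lengths are in m, angles in rad, forces in N, time in s.
With the tool pointing down it reaches from about 0.35 to 0.9 m from the base axis. Payload 7.2 kg.
Tool frame: the origin (TCP) lies at the very end of the fingers, on their centre line; the grasp point (between the pads) lies 19 mm behind it; z points along the fingers, y is the line along which they close (so a half turn about z gives the same grasp; the last joint's range is limited). The gripper opens to 85 mm and grips with 20 to 120 N. Pads are 22 mm wide; open, the fingers measure 114 mm over their backs; the gripper's body (76 mm by 85 mm) begins 54 mm behind the grasp point. The pads swing forward as they close: fully open they stand 13 mm farther back than shut.
Start: joints at [-1.232, 0.411, -0.013, 1.596, 0.006, 1.134, -0.082], TCP at [0.247, 0.574, 0.231] pointing down, gripper open.
Joint ranges: [-2.95, 2.95], [-0.29, 1.99], [-1.47, 1.44], [0.14, 2.54], [-1.03, 4.17], [0.13, 1.85], [-2.86, 2.86]. Speed limits (rad/s): [2.39, 2.39, 3.01, 3.01, 3.14, 3.14, 3.14].

INTERFACE

Orientations are given as a rotation vector (axis times angle).
In Python, from bench import telemetry, imaging, bot gives the robot as it stands. The module is installed in compiled form; this text tells all that it offers.
- The arm moves only by the tool play_rows, never from a script. Its argument "moves" is a list of rows, each an object of numbers: "x", "y", "z": the shift along the tool's x, y, z in cm; "yaw": the turn about the tool's z in degrees. In form: [{"x": .., "y": .., "z": .., "yaw": ..}, ...]. A call has 1 to 20 rows; each row is the pose to reach, as a shift and turn from the pose commanded when the call began, along the tool's axes at that moment; what a row does not reach only later rows make up. A row lasts 1/10 s, in which the tool goes at most 50 mm and 8.59 degrees, less where a joint would pass 70% of its speed; a pose out of reach is approached as far as the arm can. A call with a gripper value outside its range is refused whole. "hand" is the opening in per cent of the stroke, from 0 (shut) to 100 (fully open), set as the call begins (left out, the last holds). The fingers move at their own pace and stop on an object; "force" is the grip in N (left out, the last holds). Time passes only in rows, so rows that repeat a pose let the fingers close. It gives the time, the measured TCP pose, the force, the opening and the grip force at its end, in the units of the state.
- telemetry.sense(): the state, without advancing time (a new reading comes with each control period).
- imaging.camera(name): name is "scene" or "top" or "wrist"; returns the picture (480x640x3 uint8, blue, green, red); there is no depth.
- imaging.camera_info(name): a dict with "fx", "fy", "cx", "cy" (pixels), "origin" and "rotation" of the camera in the world. Camera axes: x right, y up, looking along -z (the intrinsics and any distortion apply to the point x, -y, -z); pixel columns grow to the right and rows downward; lengths in m; the calibration is good to about 2 mm. A picture is of the moment at which its call begins: read the wrist's pose just before it. camera_info takes no time and is no camera call; for the wrist camera it gives the pose at the moment of the call.
- bot.finish_job(): hands the job in; it is judged then, once.
The state is a dict: "time": time; "joint_positions": joint angles; "qvel": joint speeds; "effort": joint torques, N m; "position": TCP position; "tcp_rot": TCP orientation; "wrist_force": force on the tool from outside, world axes, zero at the start; "wrist_torque": the same for the moment, N m; "width": opening from 0.0 (shut) to 1.0 (fully open); "finger_force": force on a finger pad.
Only numpy, scipy, OpenCV 4.12 (cv2) and the standard library are available. Lean on these libraries where they do the work, as an engineer would, in place of code of your own. Each camera call takes 0.05 s, during which the arm holds its last target. There are 200 camera calls.

## Working session

There is one attempt and no reset: what is moved stays moved. The work goes in short steps, Python scripts to look and compute and a tool call to move; the robot and the scene stay as the last step left them, time stands still between calls to the robot, and variables do not carry over. Pictures are saved under pics/ and viewed, at most 10 in all, crops included, and the job is handed in when it is done.

Besides the shell and the picture viewer there is one more tool, called after "Request:" as name([rows], argument=value, ...), one row to a line, values as JSON. play_rows: Moves the arm, as the interface text tells. Its arguments: {"type":"object","properties":{"moves":{"type":"array","items":{"type":"object","properties":{"x":{"type":"number"},"y":{"type":"number"},"z":{"type":"number"},"yaw":{"type":"number"}}}},"hand":{"type":"number"},"force":{"type":"number"}},"required":["moves"]}

```bash
mkdir -p pics
python3 - <<'E'
from bench import telemetry, imaging, bot
import cv2,numpy as np
for n in ("scene","top"):
    cv2.imwrite(f"pics/{n}0.png",imaging.camera(n)); print(n,imaging.camera_info(n))
s=telemetry.sense(); print(s['time'],s['position'],s['tcp_rot'],s['width'])
E
```

```text
scene {'fx': 505.6218401981398, 'fy': 505.6218401981398, 'cx': 325.1823027514245, 'cy': 234.7529843009937, 'origin': array([ 0.79110291, -0.14944055,  1.01084618]), 'rotation': array([0.28059163, 0.152692  , 0.96128898])}
top {'fx': 586.4189804779778, 'fy': 586.4189804779778, 'cx': 324.50525261719974, 'cy': 244.4432924366376, 'origin': array([0.34718822, 0.02772832, 1.47553222]), 'rotation': array([ 0.10745407, -0.11758791, -1.56602472])}
0.1 [0.24717589 0.57356275 0.23052182] [-6.34547141e-01 -3.07666342e+00  2.27168817e-03] 0.9980916311374101
```

View pics/scene0.png

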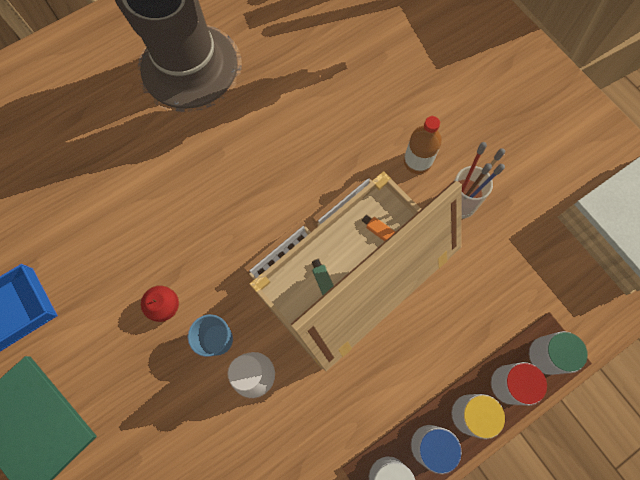

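View pics/top0.png

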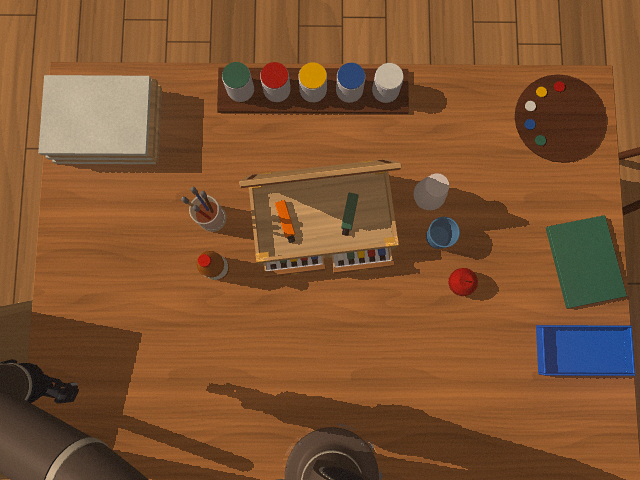

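The scene view shows the box centred near (350,270), lid standing open. In the top view the front rim runs from about (257,262) to (398,244), both drawers stand out below it, and the lid edge runs from (241,183) to (400,167). I'll take a closer crop.

```bash
cat > h.py <<'E'
from bench import telemetry, imaging, bot
import cv2,numpy as np
from scipy.spatial.transform import Rotation as R
def ray(n,u,v):
    i=imaging.camera_info(n)
    d=R.from_rotvec(i['rotation']).as_matrix()@np.array([(u-i['cx'])/i['fx'],-(v-i['cy'])/i['fy'],-1.])
    return np.array(i['origin']),d
def plane(n,u,v,z):
    o,d=ray(n,u,v); return o+d*(z-o[2])/d[2]
def proj(n,p):
    i=imaging.camera_info(n)
    c=R.from_rotvec(i['rotation']).as_matrix().T@(np.array(p)-i['origin'])
    return np.array([i['cx']+i['fx']*c[0]/-c[2], i['cy']-i['fy']*c[1]/-c[2]])
E
python3 - <<'E'
from h import *
t=cv2.imread('pics/top0.png')[155:285,230:410]; s=cv2.imread('pics/scene0.png')[165:375,240:480]
cv2.imwrite('pics/c1.png',cv2.resize(t,None,fx=4.4,fy=4.4,interpolation=cv2.INTER_CUBIC))
cv2.imwrite('pics/c2.png',cv2.resize(s,None,fx=2.8,fy=2.8,interpolation=cv2.INTER_CUBIC))
for u,v in ((257,262),(398,244)): print(plane('top',u,v,.095))
for nm,u,v in(('jar',210,213),('bottle',215,265),('jug',430,193),('cup',443,240),('apple',463,283)): print(nm,plane('top',u,v,.04))
print(plane('scene',253,285,.095),plane('scene',383,180,.095))
E
```

```text
[0.50407957 0.17864211 0.095     ]
[ 0.54790017 -0.15604214  0.095     ]
jar [0.63279325 0.30375424 0.04      ]
bottle [0.50269424 0.28767778 0.04      ]
jug [ 0.68534121 -0.24583066  0.04      ]
cup [ 0.56617729 -0.27519771  0.04      ]
apple [ 0.45955734 -0.32140463  0.04      ]
[ 0.55411565 -0.15291587  0.095     ] [0.5206006  0.16926348 0.095     ]
```

View pics/c1.png

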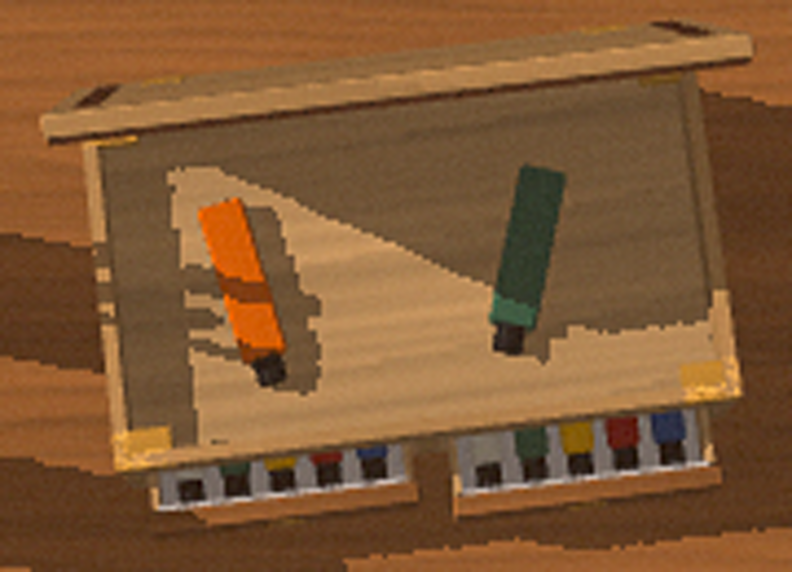

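View pics/c2.png

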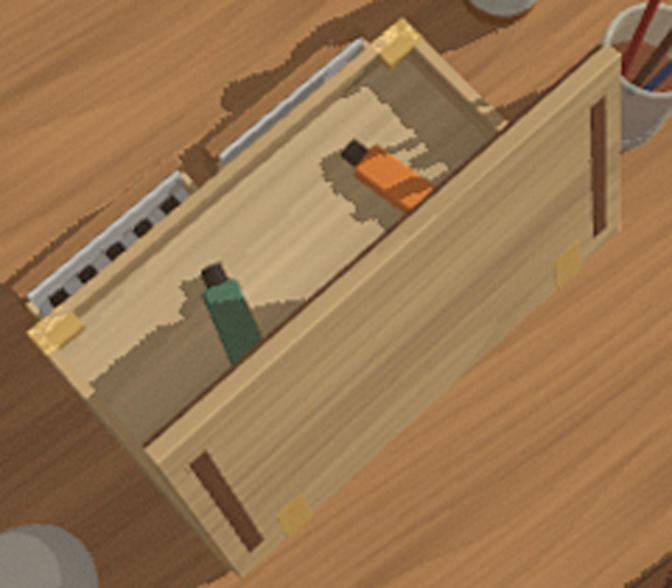

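Crop 1: front rim corners (117,470) and (742,396). The drawer outer edges run (157,520)-(417,497) and (455,517)-(720,480), and the lid edge strip runs (43,115)-(750,35). Crop 2: the lid's outer free edge runs (620,58)-(160,462). Triangulating these now.

Run:
```python
from h import *
def tri(a,b):
    ua=np.array(a)/4.4+(229.6,154.6); ub=np.array(b)/2.8+(239.7,164.7)
    A=[];r=[]
    o1,d1=ray('top',*ua);o2,d2=ray('scene',*ub)
    s=np.linalg.lstsq(np.c_[d1,-d2],o2-o1,rcond=None)[0]
    p=o1+d1*s[0];q=o2+d2*s[1]; return (p+q)/2,np.linalg.norm(p-q)
FL=tri((117,470),(403,18));FR=tri((742,396),(30,333));LL=tri((43,115),(620,58));LR=tri((750,35),(160,462))
for n,x in zip(('FL','FR','LL','LR'),(FL,FR,LL,LR)):print(n,x)
# box frame from corners: average planes at .095
c=lambda u,v:plane('top',u/4.4+229.6,v/4.4+154.6,.095)[:2]
fl=(c(117,470)+FL[0][:2])/2;fr=(c(742,396)+FR[0][:2])/2
y=fl-fr; print('w',np.linalg.norm(y)); 
yl=(LL[0]-LR[0])[:2]; print('yaws',[np.arctan2(-v[0],v[1]) for v in (y,yl)],np.linalg.norm(yl))
y/=np.linalg.norm(y); X=np.array([y[1],-y[0]]); O=(fl+fr)/2+.1*X
print('O',O,'X',X,'Y',y)
e=(LL[0]+LR[0])/2; r=(e[:2]-O)@X-.1; h=e[2]-.095
print('lid',r,h,np.hypot(r,h),np.arctan2(h,-r)-np.arctan2(12,200))
for n,pp in(('L',((205,522),(417,497))),('R',((455,517),(720,480)))):
  for u,v in pp:
    p=plane('top',u/4.4+229.6,v/4.4+154.6,.058)[:2]; print(n,p,'box',(p-O)@X,(p-O)@y)
for n,p in dict(jar=(.633,.304),bottle=(.503,.288),jug=(.685,-.246),cup=(.566,-.275)).items(): print(n,(np.array(p)-O)@X,(np.array(p)-O)@y)
s=telemetry.sense();print(R.from_rotvec(s['tcp_rot']).as_matrix().round(3))
```

```text
FL (array([0.50573792, 0.18105469, 0.09512834]), np.float64(0.0011248272793417011))
FR (array([ 0.54750293, -0.1564083 ,  0.0895886 ]), np.float64(0.001860275667446284))
LL (array([0.65271121, 0.1976579 , 0.2847153 ]), np.float64(0.00011236989073128274))
LR (array([ 0.6930459 , -0.13642899,  0.28565585]), np.float64(0.002961482680397042))
w 0.3398412102933677
yaws [np.float64(0.122069081314179), np.float64(0.12014961105422137)] 0.3365129004217753
O [0.62554585 0.02433796] X [0.99255882 0.12176615] Y [-0.12176615  0.99255882]
lid -0.052255244423735366 0.19018557472154782 0.19723377855212776 1.2427258049771674
L [0.48098454 0.13571747] box -0.12992335000332794 0.1281533929972638
L [0.49506001 0.01894858] box -0.13017111965438163 0.010539482376428773
R [ 0.48402412 -0.00201984] box -0.1436781298003313 -0.008929106995691929
R [ 0.50484648 -0.14856787] box -0.1408553006187213 -0.156922106827984
jar 0.041452052150777706 0.276673361616735
bottle -0.08952885242718725 0.27662202022954036
jug 0.02609372735942268 -0.2755658273762259
cup -0.09555199020392485 -0.28985986104409966
[[-0.918  0.396 -0.   ]
 [ 0.396  0.918 -0.001]
 [-0.    -0.001 -1.   ]]
```

Box yaw is 0.121 rad, the drawers stand out about 30 and 42 mm, and the lid is at about 1.24 rad. I'll shut the fingers, align the tool with the box (tool x = -box x, tool y = box y) and go in front of the left drawer.

Request:
play_rows([
  {"x": -3,"y": -3,"yaw": -7},
  {"x": -6,"y": -6.5,"yaw": -14},
  {"x": -9,"y": -10,"yaw": -21},
  {"x": -12,"y": -13.3,"yaw": -28},
  {"x": -15,"y": -16.5,"yaw": -30.3},
  {"x": -18,"y": -19.7,"yaw": -30.3},
  {"x": -21,"y": -23,"yaw": -30.3},
  {"x": -24,"y": -26.3,"yaw": -30.3},
  {"x": -27,"y": -29.5,"yaw": -30.3},
  {"x": -30,"y": -33,"yaw": -30.3},
  {"x": -33,"y": -36,"yaw": -30.3},
  {"x": -35,"y": -38.3,"yaw": -30.3},
  {"x": -35,"y": -38.3,"yaw": -30.3},
  {"x": -35,"y": -38.3,"yaw": -30.3},
  {"x": -35,"y": -38.3,"yaw": -30.3},
], hand=0, force=20)

```text
invalid input
```

Request:
play_rows([
  {"x": -3,"y": -3,"z": 0,"yaw": -7},
  {"x": -6,"y": -6.5,"z": 0,"yaw": -14},
  {"x": -9,"y": -10,"z": 0,"yaw": -21},
  {"x": -12,"y": -13.3,"z": 0,"yaw": -28},
  {"x": -15,"y": -16.5,"z": 0,"yaw": -30.3},
  {"x": -18,"y": -19.7,"z": 0,"yaw": -30.3},
  {"x": -21,"y": -23,"z": 0,"yaw": -30.3},
  {"x": -24,"y": -26.3,"z": 0,"yaw": -30.3},
  {"x": -27,"y": -29.5,"z": 0,"yaw": -30.3},
  {"x": -30,"y": -33,"z": 0,"yaw": -30.3},
  {"x": -33,"y": -36,"z": 0,"yaw": -30.3},
  {"x": -35,"y": -38.3,"z": 0,"yaw": -30.3},
  {"x": -35,"y": -38.3,"z": 0,"yaw": -30.3},
  {"x": -35,"y": -38.3,"z": 0,"yaw": -30.3},
  {"x": -35,"y": -38.3,"z": 0,"yaw": -30.3},
], hand=0, force=20)

```text
time: 1.6
position: [0.4168, 0.0849, 0.2311]
tcp_rot: [0.194, -3.135, -0.0]
wrist_force: [0.3, -0.5, -0.1]
width: 0.001
finger_force: 0.0
```

Request:
play_rows([
  {"x": 0,"y": 0,"z": 4,"yaw": 0},
  {"x": 0,"y": 0,"z": 8,"yaw": 0},
  {"x": 0,"y": 0,"z": 12,"yaw": 0},
  {"x": 0,"y": 0,"z": 16,"yaw": 0},
  {"x": 0,"y": 0,"z": 19,"yaw": 0},
  {"x": -2,"y": 0,"z": 19,"yaw": 0},
  {"x": -4,"y": 0,"z": 19,"yaw": 0},
  {"x": -5,"y": 0,"z": 19,"yaw": 0},
  {"x": -6,"y": 0,"z": 19,"yaw": 0},
  {"x": -7,"y": 0,"z": 19,"yaw": 0},
  {"x": -7.5,"y": 0,"z": 19,"yaw": 0},
  {"x": -8,"y": 0,"z": 19,"yaw": 0},
  {"x": -8.4,"y": 0,"z": 19,"yaw": 0},
  {"x": -8.4,"y": 0,"z": 19,"yaw": 0},
])

```text
time: 3.0
position: [0.5013, 0.094, 0.0415]
tcp_rot: [-0.191, 3.135, 0.0]
wrist_force: [-0.3, 0.4, -0.5]
width: -0.001
finger_force: 0.0
```

Run:
```python
from h import *
t=imaging.camera('top')[190:310,230:410]
cv2.imwrite('pics/c3.png',cv2.resize(t,None,fx=4.4,fy=4.4,interpolation=cv2.INTER_CUBIC))
s=telemetry.sense();print(s['wrist_force'],s['position'])
```

```text
[-0.58288713  0.39915432 -0.84987677] [0.50107506 0.09380366 0.04144641]
```

View pics/c3.png

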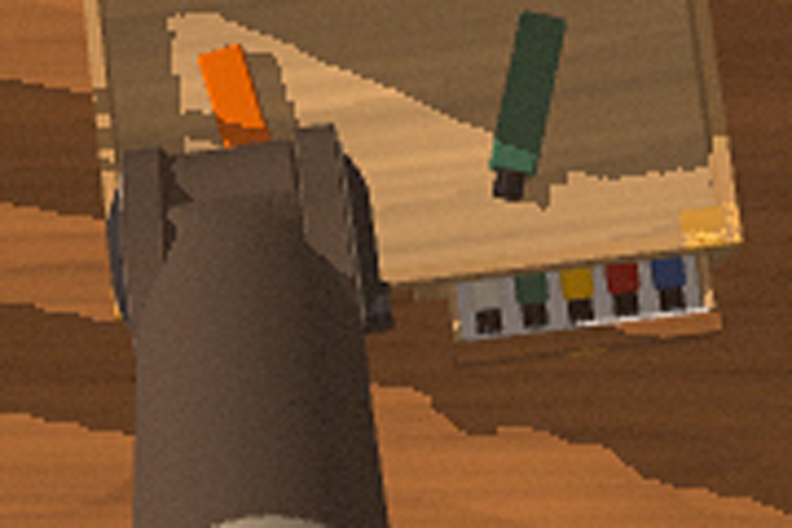

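The left drawer has moved almost in behind the arm; the right one is still out. I'll push on in small steps and watch the force.

Request:
play_rows([
  {"x": -0.2,"y": 0,"z": 0,"yaw": 0},
  {"x": -0.4,"y": 0,"z": 0,"yaw": 0},
  {"x": -0.6,"y": 0,"z": 0,"yaw": 0},
  {"x": -0.6,"y": 0,"z": 0,"yaw": 0},
])

```text
time: 3.45
position: [0.5029, 0.0943, 0.0403]
tcp_rot: [0.192, -3.129, 0.001]
wrist_force: [-10.2, -1.2, 1.9]
width: 0.003
finger_force: 0.0
```

Request:
play_rows([
  {"x": 2,"y": 0,"z": 0,"yaw": 0},
  {"x": 5,"y": 0,"z": 0,"yaw": 0},
  {"x": 8,"y": 0,"z": 0,"yaw": 0},
  {"x": 8,"y": -4,"z": 0,"yaw": 0},
  {"x": 8,"y": -8,"z": 0,"yaw": 0},
  {"x": 8,"y": -12,"z": 0,"yaw": 0},
  {"x": 8,"y": -16.9,"z": 0,"yaw": 0},
  {"x": 8,"y": -16.9,"z": 0,"yaw": 0},
  {"x": 6,"y": -16.9,"z": 0,"yaw": 0},
  {"x": 5,"y": -16.9,"z": 0,"yaw": 0},
  {"x": 4,"y": -16.9,"z": 0,"yaw": 0},
  {"x": 3,"y": -16.9,"z": 0,"yaw": 0},
  {"x": 2,"y": -16.9,"z": 0,"yaw": 0},
  {"x": 1.2,"y": -16.9,"z": 0,"yaw": 0},
  {"x": 0.6,"y": -16.9,"z": 0,"yaw": 0},
  {"x": 0.3,"y": -16.9,"z": 0,"yaw": 0},
  {"x": 0,"y": -16.9,"z": 0,"yaw": 0},
  {"x": 0,"y": -16.9,"z": 0,"yaw": 0},
])

```text
time: 5.25
position: [0.5238, -0.073, 0.0403]
tcp_rot: [0.192, -3.129, -0.001]
wrist_force: [-9.7, 0.3, 1.5]
width: -0.001
finger_force: 0.0
```

Request:
play_rows([
  {"x": 4,"y": 0,"z": 0,"yaw": 0},
  {"x": 8,"y": 0,"z": 0,"yaw": 0},
  {"x": 8,"y": 0,"z": -4,"yaw": 0},
  {"x": 8,"y": 0,"z": -9,"yaw": 0},
  {"x": 8,"y": 0,"z": -14,"yaw": 0},
  {"x": 8,"y": 0,"z": -19,"yaw": 0},
  {"x": 8,"y": 0,"z": -24,"yaw": 0},
  {"x": 8,"y": 0,"z": -29,"yaw": 0},
  {"x": 8,"y": 0,"z": -34,"yaw": 0},
  {"x": 8,"y": 0,"z": -37,"yaw": 0},
  {"x": 8,"y": 0,"z": -37,"yaw": 0},
  {"x": 8,"y": 0,"z": -37,"yaw": 0},
])

```text
time: 6.45
position: [0.4479, -0.0828, 0.4116]
tcp_rot: [-0.191, 3.134, 0.0]
wrist_force: [-0.1, 0.0, -0.3]
width: -0.001
finger_force: 0.0
```

Run:
```python
from h import *
t=imaging.camera('top')[155:285,230:410];s=imaging.camera('scene')[165:375,240:480]
a=cv2.resize(t,(792,572),interpolation=cv2.INTER_CUBIC);b=cv2.resize(s,(654,572))
w=imaging.camera('wrist')
cv2.imwrite('pics/c4.png',cv2.resize(np.hstack([a,b,cv2.resize(w,(762,572))]),(800,207),interpolation=cv2.INTER_AREA))
```

```text
(no output)
```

View pics/c4.png

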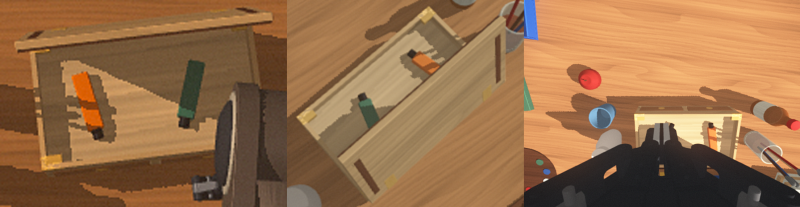

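Both drawers look flush in all three views, and the lid and tubes haven't moved. Next I'll go over and down behind the lid.

Request:
play_rows([
  {"x": -4,"y": 1,"z": 0,"yaw": 0},
  {"x": -8,"y": 2,"z": 0,"yaw": 0},
  {"x": -12,"y": 3,"z": 0,"yaw": 0},
  {"x": -16,"y": 4,"z": 0,"yaw": 0},
  {"x": -20,"y": 5,"z": 0,"yaw": 0},
  {"x": -24,"y": 6,"z": 0,"yaw": 0},
  {"x": -28,"y": 7,"z": 0,"yaw": 0},
  {"x": -31,"y": 8,"z": 0,"yaw": 0},
  {"x": -33.4,"y": 8.5,"z": 0,"yaw": 0},
  {"x": -33.4,"y": 8.5,"z": 0,"yaw": 0},
  {"x": -33.4,"y": 8.5,"z": 0,"yaw": 0},
  {"x": -33.4,"y": 8.5,"z": 0,"yaw": 0},
])

```text
time: 7.8
position: [0.7683, 0.0415, 0.4111]
tcp_rot: [0.19, -3.135, 0.001]
wrist_force: [-0.4, -0.8, -0.2]
width: -0.002
finger_force: 0.0
```

Request:
play_rows([
  {"x": 0,"y": 0,"z": 4,"yaw": 0},
  {"x": 0,"y": 0,"z": 8,"yaw": 0},
  {"x": 0,"y": 0,"z": 12,"yaw": 0},
  {"x": 0,"y": 0,"z": 15,"yaw": 0},
  {"x": 0,"y": 0,"z": 17.3,"yaw": 0},
  {"x": 0,"y": 0,"z": 17.3,"yaw": 0},
  {"x": 2,"y": 0,"z": 17.3,"yaw": 0},
  {"x": 4,"y": 0,"z": 17.3,"yaw": 0},
  {"x": 5,"y": 0,"z": 17.3,"yaw": 0},
  {"x": 5.5,"y": 0,"z": 17.3,"yaw": 0},
  {"x": 6,"y": 0,"z": 17.3,"yaw": 0},
  {"x": 6.5,"y": 0,"z": 17.3,"yaw": 0},
  {"x": 7,"y": 0,"z": 17.3,"yaw": 0},
  {"x": 7.5,"y": 0,"z": 17.3,"yaw": 0},
  {"x": 7.5,"y": 0,"z": 17.3,"yaw": 0},
])

```text
time: 9.3
position: [0.6947, 0.0332, 0.2385]
tcp_rot: [-0.192, 3.134, 0.0]
wrist_force: [2.5, 0.1, -0.0]
width: 0.0
finger_force: 1.2
```

Run:
```python
from h import *
p=telemetry.sense()
O=np.array([.62554585,.02433796]);X=np.array([.99255882,.12176615]);x=(p['position'][:2]-O)@X;z=p['position'][2];print(x,z,p['wrist_force'])
for th in np.arange(1.3,-.06,-.07):
    r=.155;print(round(th,2),((x-(.111-r*np.cos(th)+.012*np.sin(th)))*100).round(1),((z-(.095+r*np.sin(th)+.012*np.cos(th)))*100).round(1))
t=imaging.camera('top')[155:285,230:410];s=imaging.camera('scene')[100:400,200:600]
cv2.imwrite('pics/c5.png',np.hstack([cv2.resize(t,(415,300)),cv2.resize(s,(400,300))])[:, :800])
```

```text
0.06974624433330964 0.23850737956884963 [ 2.52144744  0.08007451 -0.0209669 ]
1.3 -1.1 -0.9
1.23 -0.1 -0.7
1.16 1.0 -0.3
1.09 2.0 0.1
1.02 3.0 0.5
0.95 3.9 1.0
0.88 4.8 1.6
0.81 5.7 2.3
0.74 6.5 3.0
0.67 7.3 3.8
0.6 8.0 4.6
0.53 8.6 5.5
0.46 9.2 6.4
0.39 9.8 7.3
0.32 10.2 8.3
0.25 10.6 9.4
0.18 10.9 10.4
0.11 11.1 11.5
0.04 11.3 12.5
-0.03 11.4 13.6
```

View pics/c5.png

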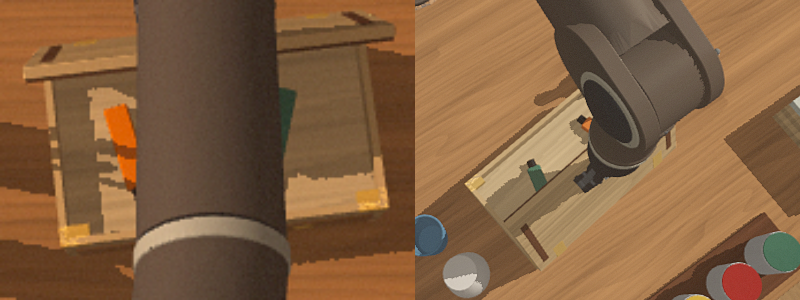

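Contact with the outer face is at about 2.5 N and the arm is clear of the study. I'll now sweep the lid down along its arc.

Request:
play_rows([
  {"x": 0.5,"y": 0,"z": -0.2,"yaw": 0},
  {"x": 1,"y": 0,"z": -0.2,"yaw": 0},
  {"x": 1.5,"y": 0,"z": 0,"yaw": 0},
  {"x": 2,"y": 0,"z": 0.1,"yaw": 0},
  {"x": 2.5,"y": 0,"z": 0.3,"yaw": 0},
  {"x": 3,"y": 0,"z": 0.5,"yaw": 0},
  {"x": 3.5,"y": 0,"z": 0.8,"yaw": 0},
  {"x": 3.9,"y": 0,"z": 1,"yaw": 0},
  {"x": 4.4,"y": 0,"z": 1.3,"yaw": 0},
  {"x": 4.8,"y": 0,"z": 1.6,"yaw": 0},
  {"x": 5.3,"y": 0,"z": 2,"yaw": 0},
  {"x": 5.7,"y": 0,"z": 2.3,"yaw": 0},
  {"x": 6.1,"y": 0,"z": 2.7,"yaw": 0},
  {"x": 6.5,"y": 0,"z": 3,"yaw": 0},
  {"x": 6.9,"y": 0,"z": 3.4,"yaw": 0},
  {"x": 7.3,"y": 0,"z": 3.8,"yaw": 0},
  {"x": 7.7,"y": 0,"z": 4.2,"yaw": 0},
  {"x": 8,"y": 0,"z": 4.6,"yaw": 0},
  {"x": 8,"y": 0,"z": 4.6,"yaw": 0},
])

```text
time: 11.3
position: [0.614, 0.0232, 0.1913]
tcp_rot: [0.191, -3.134, 0.0]
wrist_force: [0.3, 0.4, 0.6]
width: -0.004
finger_force: 0.0
```

Request:
play_rows([
  {"x": 0.3,"y": 0,"z": 0.4,"yaw": 0},
  {"x": 0.6,"y": 0,"z": 0.9,"yaw": 0},
  {"x": 0.9,"y": 0,"z": 1.4,"yaw": 0},
  {"x": 1.2,"y": 0,"z": 1.8,"yaw": 0},
  {"x": 1.5,"y": 0,"z": 2.3,"yaw": 0},
  {"x": 1.8,"y": 0,"z": 2.7,"yaw": 0},
  {"x": 2,"y": 0,"z": 3.2,"yaw": 0},
  {"x": 2.2,"y": 0,"z": 3.7,"yaw": 0},
  {"x": 2.4,"y": 0,"z": 4.2,"yaw": 0},
])

```text
time: 12.2
position: [0.5909, 0.0204, 0.1498]
tcp_rot: [0.192, -3.135, -0.0]
wrist_force: [1.3, -0.2, 2.7]
width: -0.001
finger_force: 1.5
```

Request:
play_rows([
  {"x": 0.2,"y": 0,"z": 0.5,"yaw": 0},
  {"x": 0.3,"y": 0,"z": 1,"yaw": 0},
  {"x": 0.4,"y": 0,"z": 1.5,"yaw": 0},
  {"x": 0.5,"y": 0,"z": 2,"yaw": 0},
  {"x": 0.6,"y": 0,"z": 2.5,"yaw": 0},
  {"x": 0.7,"y": 0,"z": 3,"yaw": 0},
  {"x": 0.7,"y": 0,"z": 3.4,"yaw": 0},
  {"x": 0.7,"y": 0,"z": 3.8,"yaw": 0},
  {"x": 0.7,"y": 0,"z": 4.1,"yaw": 0},
  {"x": 0.7,"y": 0,"z": 4.4,"yaw": 0},
  {"x": 0.7,"y": 0,"z": 4.7,"yaw": 0},
  {"x": 0.7,"y": 0,"z": 4.7,"yaw": 0},
])

```text
time: 13.4
position: [0.5843, 0.0197, 0.1068]
tcp_rot: [-0.191, 3.135, 0.002]
wrist_force: [-15.9, -0.7, 35.7]
width: 0.0
finger_force: 18.3
```

The lid is firmly shut (z = 0.107 m, 36 N). I'll retreat up and to the rear, then check.

Request:
play_rows([
  {"x": 0,"y": 0,"z": -1,"yaw": 0},
  {"x": 0,"y": 0,"z": -4,"yaw": 0},
  {"x": 0,"y": 0,"z": -9,"yaw": 0},
  {"x": 0,"y": 0,"z": -14,"yaw": 0},
  {"x": 0,"y": 0,"z": -19,"yaw": 0},
  {"x": 0,"y": 0,"z": -24,"yaw": 0},
  {"x": 4,"y": 0,"z": -28,"yaw": 0},
  {"x": 8,"y": 4,"z": -28,"yaw": 0},
  {"x": 12,"y": 8,"z": -28,"yaw": 0},
  {"x": 14,"y": 12,"z": -28,"yaw": 0},
  {"x": 14,"y": 17,"z": -28,"yaw": 0},
  {"x": 14,"y": 22,"z": -28,"yaw": 0},
  {"x": 14,"y": 27,"z": -28,"yaw": 0},
  {"x": 14,"y": 32,"z": -28,"yaw": 0},
  {"x": 14,"y": 37,"z": -28,"yaw": 0},
  {"x": 14,"y": 42,"z": -28,"yaw": 0},
  {"x": 14,"y": 42,"z": -28,"yaw": 0},
  {"x": 14,"y": 42,"z": -28,"yaw": 0},
])

```text
time: 15.2
position: [0.3933, 0.4215, 0.3821]
tcp_rot: [0.197, -3.134, 0.0]
wrist_force: [-0.5, -0.8, 1.0]
width: 0.001
finger_force: 0.0
```

Run:
```python
from h import *
t=imaging.camera('top')[155:295,190:480];s=imaging.camera('scene')[100:400,100:500]
cv2.imwrite('pics/c6.png',np.vstack([cv2.resize(t,(640,309),interpolation=cv2.INTER_CUBIC),cv2.resize(s,(640,480))])[:600])
```

```text
(no output)
```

View pics/c6.png

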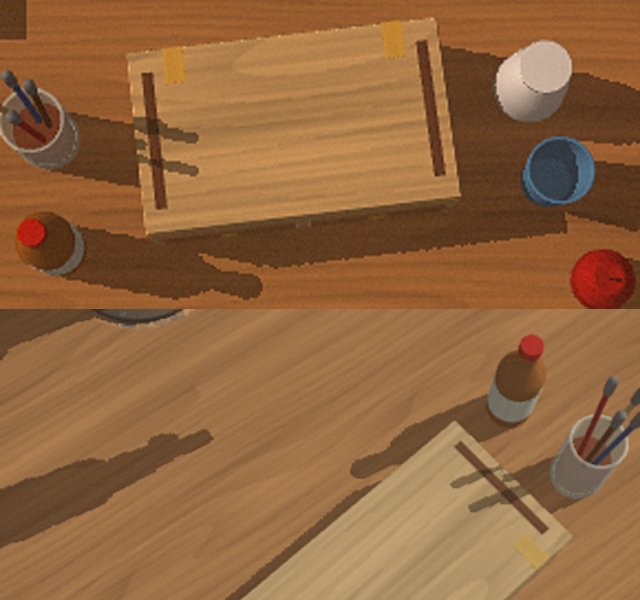

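The lid is flat and shut, no drawer projects past the front edge at (150,235)-(458,195), and everything else stands where it was. Handing in.

```bash
python3 -c "
from bench import bot; print(bot.finish_job())"
```

```text
the job is handed in; nothing more can be done
None
```

I pushed both drawers home and closed the lid gently, then handed the job in about 15 s into the 64 s allowed; the last pictures show the box shut, but no verdict came back.

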